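Open the paste jar on the book-repair bench

ROBOT

A 7-joint arm with a two-finger parallel gripper is mounted at the origin on the work surface. World frame = base frame: x ahead of the robot, y to its left, z up, the work surface at z = 0. Lengths are in m, angles in rad, forces in N, time in s.
With the tool pointing down it reaches from about 0.425 to 0.925 m from the base axis. Payload 6.8 kg.
Tool frame: the origin (TCP) lies on the mounting face of the last link; the fingertips stand 173 mm ahead of it and the grasp point (between the pads) lies 155 mm ahead of it; z points along the fingers, y is the line along which they close (so a half turn about z gives the same grasp; the last joint's range is limited). The gripper opens to 85 mm and grips with 20 to 120 N. Pads are 22 mm wide; open, the fingers measure 114 mm over their backs; the gripper's body (76 mm by 85 mm) begins 54 mm behind the grasp point. The pads swing forward as they close: fully open they stand 13 mm farther back than shut.
Start: joints at [1.127, 0.477, 0.022, 1.555, -0.011, 1.109, -0.083], TCP at [0.222, -0.637, 0.405] pointing down, gripper open.
Joint ranges: [-2.96, 2.96], [-0.34, 2.1], [-1.41, 1.46], [0.24, 2.44], [-1.37, 4.51], [0.17, 1.92], [-2.96, 2.96]. Speed limits (rad/s): [2.39, 2.39, 3.14, 3.14, 3.14, 3.14, 3.14].

INTERFACE

Orientations are given as a unit quaternion [w, x, y, z].
In Python, from station import bot gives the robot as it stands. The module is installed in compiled form; this text tells all that it offers.
- The arm moves only by the shell command python3 -m pendant 'ROWS' [FORCE]. ROWS is JSON, a list of rows, each a list of 5 numbers: the finger opening in m, from 0 to 0.0854, then the shift along the tool's x, y, z in m, then the turn about the tool's z in degrees. In form: [[jaw, x, y, z, yaw], ...]. A call has 1 to 12 rows; each row shifts and turns the commanded pose from where the row before left it, along the tool's axes as they then stand; what a row does not reach is not made up. A row lasts 1/12 s, in which the tool goes at most 41.7 mm and 7.16 degrees, less where a joint would pass 70% of its speed; a pose out of reach is approached as far as the arm can. A call with a gripper value outside its range is refused whole. The fingers move at their own pace and stop on an object; FORCE is the grip in N (left out, the last holds). Time passes only in rows, so rows that do not move let the fingers close. It gives the time, the measured TCP pose, the force, the opening and the grip force at its end, in the units of the state.
- bot.get_obs(): the state, without advancing time (a new reading comes with each control period).
- bot.read_camera(name): name is "scene" or "top" or "wrist"; returns (picture, depth): 420x560x3 uint8, blue, green, red; 420x560 float32, m along the optical axis (not along the pixel's ray), 0 where there is no reading.
- bot.camera_model(name): a dict with "intrinsics" (3x3 intrinsics, pixels), "dist_coeffs" ([k1, k2, p1, p2, k3] as OpenCV has them; the pictures are not rectified), "R" (3x3) and "t" (3): a world point X has camera coordinates R X + t. Camera axes: x right, y down, z forward; pixel columns grow to the right and rows downward; lengths in m; the calibration is good to about 2 mm. A picture is of the moment at which its call begins: read the wrist's pose just before it. camera_model takes no time and is no camera call; for the wrist camera it gives the pose at the moment of the call.
- bot.hand_in(): hands the job in; it is judged then, once.
Trained networks look in the newest picture that a camera, given by its name, has taken for a name from the list of things; names that differ only in an ending like _2 or _b are one class to them, and where a whole thing is asked for, a point or a joint stands for the part that bears it (a point fixed in the world has none). Each returns a list of dicts, best first, with "score" (0 to 1); they miss things now and then, are a little off and sometimes report something else, mostly with a low value. They report only what shows in the picture. A call takes as long as a camera call. They do not tell look-alikes from the thing itself.
- bot.boxes_of(name, camera): "at" ([column, row] in pixels, amid what is visible of it).
- bot.trace(name, camera): "mask" (420x560 bool, what is visible of it) and "at" ([column, row] in pixels, amid what is visible of it).
- bot.pinpoint(name, camera): "at" ([column, row] in pixels: a listed point, or the origin of a listed thing).
The state is a dict: "t": time; "q": joint angles; "joint_vel": joint speeds; "joint_torque": joint torques, N m; "eef_pos": TCP position; "tool_rot": TCP orientation; "contact_force": force on the tool from outside, world axes, zero at the start; "torque": the same for the moment, N m; "gripper_width": opening from 0.0 (shut) to 1.0 (fully open); "grasp_force": force on a finger pad.
Only numpy, scipy, OpenCV 4.12 (cv2) and the standard library are available. Lean on these libraries where they do the work, as an engineer would, in place of code of your own. Each camera call takes 0.05 s, during which the arm holds its last target. There are 200 camera calls.

TASK

Get the square paste jar ready for use: set it, still closed, fully down in the square pocket of the wooden brace block so that it cannot turn. Then unscrew its tight cap anticlockwise about a quarter turn, stop turning once the lugs let go, and lift the cap straight up off the neck, leaving the jar fully down in the brace. Finish while still holding the cap level and still about two centimetres above the open mouth: do not put it down or let go, and leave the other things on the bench where they are.

Things in the scene. Friction and masses are not known exactly. Their poses are not given: they have to be found in the camera images.
- jar: The paste jar: white glazed, square body 62 x 62 mm, 60 mm tall (the only square-bodied jar), with a round neck and a steel cap, 87 mm tall in all. About 0.35 kg, loose. Origin: centre of its underside; z up; x and y square to its side faces. Nothing but the brace keeps it from turning along with the cap.
- jar_mouth (a point): Centre of the rim of the jar's neck, 82 mm above the jar's underside, under the cap at the start. The neck is 41 mm across (49 mm over its two lugs, half a turn apart, 64 to 73 mm above the underside). The cap's two inner lugs are caught under these, so pulling the cap unturned lifts the jar as well.
- cap: Cap of the square jar: plain steel, sixteen-sided skirt, 58 mm across, 22 mm tall, 50 g; grips across at any yaw. Origin: centre of its lower edge, z up. Closed, its origin is 65 mm above the jar's underside, on its axis. A sprung rubber seal inside keeps it tight: turning takes 0.4 to 0.8 N m (grip with 40 to 60 N). As it comes free the seal pushes it up to 3 mm upwards with about 20 N.
- cap_mark (a point): A small raised pip on top of the cap, 22 mm out along the cap's +x, 22 mm above its origin. Closed, it points along the jar's +x. Anticlockwise from above unscrews, with no rise; a stop bars clockwise. The lugs are clear from 60 degrees (1.05 rad) of turn to about 140, where a second stop comes; there the cap lifts straight off. 80 to 90 degrees is right, over 110 too far.
- brace: Wooden block 112 x 112 x 30 mm, fixed to the bench, with a square pocket in its top, 66 x 66 mm (2 mm play on each side of the jar), 22 mm deep, chamfered; its floor is 8 mm above the bench. Origin: centre of the underside, z up; x and y square to the pocket. The jar fits at any quarter turn; seated, its cap's origin is 73 mm and its cap's top 95 mm above the bench.
- round_jar: Bystander: a round white jar, 64 mm across and 87 mm tall, with a similar steel cap. Origin: centre of its underside.
- tin: Bystander: a plain round metal tin, 60 mm across, 75 mm tall. Origin: centre of its underside.
- weight: Bystander: a dark steel paper weight with a knob, 52 mm across, 58 mm tall. Origin: centre of its underside.
- brush: Bystander: a paste brush lying flat, 190 mm long along its x. Origin: on its underside.
- folder: Bystander: a flat white bone folder, 150 x 22 x 5 mm, lying along its x. Origin: centre of its underside.
- book: Bystander: a closed green book lying flat, 135 x 200 x 28 mm. Origin: centre of its underside.
- cup: Bystander: an empty grey cup, 72 mm across, 90 mm tall. Origin: centre of its underside.
There are look-alikes about, which are no part of the job. What is shaped like the jar but blue or purple is not meant. Several things have the shape of the cap; the one meant has the colours described above.

How it is judged:
On the way, in this order (a step that is already met when the one before it is completed fails the run):
1. the closed jar is fully down in the brace's pocket, its cap not yet turned (z of jar in the frame of brace below 0.013 m and horizontal distance between jar and brace below 0.006 m and angle between jar's own z axis and vertical below 0.08 rad and angle between the x axis of cap and the x axis of jar, either way round below 0.6 rad and z of cap in the frame of jar below 0.072 m), for 0.2 s.
2. the cap has been turned clear of the lugs with the jar braced (z of jar in the frame of brace below 0.013 m and horizontal distance between jar and brace below 0.006 m and angle between jar's own z axis and vertical below 0.08 rad and angle between the x axis of cap and the x axis of jar, either way round above 0.9 rad and z of cap in the frame of jar below 0.13 m), for 0.05 s.
At the end, for the whole second after the job is handed in: Jar fully down in the pocket (5 mm of its floor, 6 mm of its centre, 0.08 rad of upright); fingers hold the cap clear of the jar, lower edge 3 to 48 mm above the rim, within 25 mm of the jar's axis, 0.2 rad of level, at rest (z of jar in the frame of brace below 0.013 m and horizontal distance between jar and brace below 0.006 m and angle between jar's own z axis and vertical below 0.08 rad and z of cap in the frame of jar between 0.085 and 0.13 m and horizontal distance between cap and jar below 0.025 m and angle between cap's own z axis and vertical below 0.2 rad and contact force between the fingers and cap above 2 N and contact force between cap and jar below 0.1 N and linear speed of each of cap, jar below 0.03 m/s); the arm keeps its last pose, push and grip.
It fails at once if a bystander on the bench is shifted by more than 30 mm (distance of any of round_jar, tin, weight, brush, folder, book, cup from where it was at the start of the episode above 0.03 m).
It fails at once if the jar is tipped by more than 0.5 rad (angle between jar's own z axis and vertical above 0.5 rad).
It fails at once if the cap is turned on far past letting go (more than about 120 degrees from closed) (x of cap_mark in the frame of jar below -0.011 m and horizontal distance between cap and jar below 0.006 m).
It also fails if it takes over 53 s, if anything falls off the work surface, if the arm or the gripper's body presses on something with over 40 N, if the wrist force passes 120 N, or if a joint passes its speed limit or range.

## Working session

There is one attempt and no reset: what is moved stays moved. The work goes in short steps, Python scripts to look and compute and a shell command to move; the robot and the scene stay as the last step left them, time stands still between calls to the robot, and variables do not carry over. Pictures are saved under pics/ and viewed, at most 10 in all, crops included, and the job is handed in when it is done.

```bash
mkdir -p pics; cat > h.py <<'E'
import numpy as np, cv2
from station import bot
def look(c):
    m=bot.camera_model(c); p,d=bot.read_camera(c); return p,d,m
def ray(px,m):
    K=np.array(m["intrinsics"],float); D=np.array(m["dist_coeffs"],float)
    u=cv2.undistortPoints(np.array(px,float).reshape(-1,1,2),K,D).reshape(-1,2)
    return np.c_[u,np.ones(len(u))]
def world(px,z,m):  # z: depth array
    c=ray(px,m)*np.asarray(z).reshape(-1,1); return (c-np.array(m["t"]))@np.array(m["R"])
def atz(px,h,m):
    R=np.array(m["R"]);t=np.array(m["t"]); o=-R.T@t; v=ray(px,m)@R
    return o+v*((h-o[2])/v[:,2])[:,None]
def proj(X,m):
    return cv2.projectPoints(np.array(X,float).reshape(-1,3),cv2.Rodrigues(np.array(m["R"]))[0],np.array(m["t"],float),np.array(m["intrinsics"],float),np.array(m["dist_coeffs"],float))[0].reshape(-1,2)
E
python3 - <<'E'
from h import *
for c in("scene","top"):
    p,d,m=look(c); cv2.imwrite(f"pics/{c}0.png",p); np.savez(f"{c}0.npz",d=d,p=p)
    for n in("jar","cap","brace"):
        for r in bot.trace(n,c)[:4]:
            mk=r["mask"]&(d>0); v,u=np.nonzero(mk)
            W=world(np.c_[u,v],d[mk],m); print(c,n,round(r["score"],2),np.round(r["at"]),np.median(W,0).round(3),W.max(0).round(3),W.min(0).round(3),np.median(p[mk],0))
o=bot.get_obs();print(o["t"],o["eef_pos"],o["tool_rot"],o["contact_force"])
E
```

```text
scene jar 0.95 [244. 200.] [ 0.45  -0.123  0.056] [ 0.535 -0.087  0.089] [ 0.335 -0.176 -0.004] [83. 41. 12.]
scene jar 0.76 [379. 279.] [0.701 0.209 0.058] [0.722 0.262 0.088] [ 0.601  0.176 -0.004] [83.5 32.  69. ]
scene jar 0.65 [251. 239.] [ 0.574 -0.089  0.039] [ 0.596 -0.053  0.068] [ 0.521 -0.144 -0.001] [82.  92.  92.5]
scene cap 0.97 [248. 219.] [ 0.561 -0.093  0.085] [ 0.581 -0.065  0.092] [ 0.524 -0.122  0.059] [166. 170. 174.]
scene cap 0.8 [308. 229.] [0.529 0.044 0.02 ] [0.552 0.073 0.028] [ 0.487  0.015 -0.002] [  0. 208. 204.]
scene brace 0.59 [372. 226.] [0.51  0.202 0.025] [0.584 0.283 0.034] [ 0.427  0.129 -0.006] [27. 53. 94.]
top jar 0.83 [184. 145.] [0.672 0.208 0.059] [0.718 0.259 0.086] [ 0.646  0.176 -0.006] [97. 31. 76.]
top jar 0.7 [297. 204.] [ 0.532 -0.08   0.057] [ 0.588 -0.051  0.076] [ 0.508 -0.134 -0.004] [ 98. 105. 107.]
top jar 0.59 [317. 244.] [ 0.43  -0.121  0.06 ] [ 0.476 -0.086  0.086] [ 0.392 -0.165 -0.005] [161.  69.  30.]
top cap 0.83 [307. 194.] [ 0.549 -0.092  0.086] [ 0.589 -0.064  0.092] [ 0.521 -0.122 -0.003] [183. 184. 187.]
top cap 0.6 [250. 214.] [0.518 0.043 0.021] [0.543 0.071 0.026] [0.494 0.017 0.015] [  0. 191. 188.]
top brace 0.8 [189. 216.] [0.503 0.204 0.027] [0.573 0.27  0.036] [ 0.432  0.13  -0.005] [20. 41. 85.]
top brace 0.51 [156. 273.] [0.356 0.293 0.004] [0.399 0.365 0.01 ] [ 0.314  0.231 -0.006] [195. 187. 184.]
0.4 [ 0.22242428 -0.63729693  0.40455433] [-1.17607262e-04  9.85939247e-01  1.67104117e-01 -2.52542945e-05] [ 0.59615462  0.19015231 -0.2400666 ]
```

View pics/top0.png

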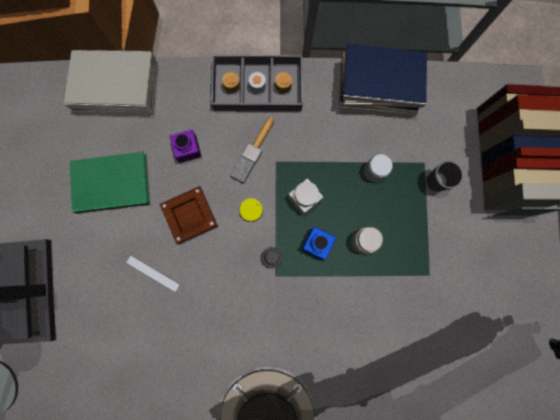

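View pics/scene0.png

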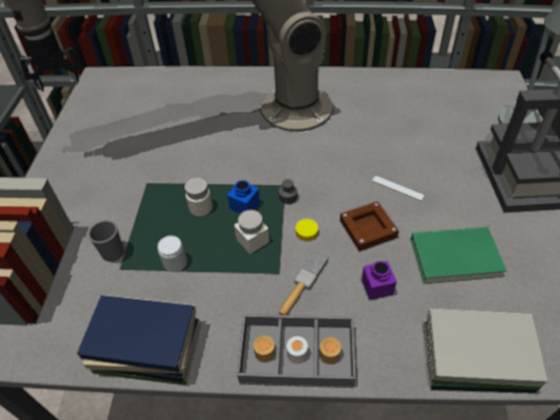

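The top view shows the white square jar at about pixel (305,195), tilted roughly 35°. The blue jar is near it at (320,243) and the brace is at (189,215). The scene view agrees. I'll go above the jar.

```bash
python3 -m pendant '[[0.085,0.0306,-0.0254,0,0],[0.085,0.0306,-0.0254,0,0],[0.085,0.0306,-0.0254,0,0],[0.085,0.0306,-0.0254,0,0],[0.085,0.0306,-0.0254,0,0],[0.085,0.0306,-0.0254,0,0],[0.085,0.0306,-0.0254,0,0],[0.085,0.0306,-0.0254,0,0],[0.085,0.0306,-0.0254,0,0],[0.085,0.0306,-0.0254,0,0],[0.085,0.0306,-0.0254,0,0],[0.085,0.0306,-0.0254,0,0]]' 50; python3 -c "
from h import *
o=bot.get_obs();print(o['t'],o['q'],o['eef_pos'],o['tool_rot'])"
```

```text
t: 1.4
eef_pos: [0.4693, -0.2268, 0.4051]
tool_rot: [0.0, 0.986, 0.167, 0.0]
contact_force: [0.5, -1.4, 0.6]
gripper_width: 0.996
grasp_force: 0.0
1.4 [ 0.5062608   0.23453149 -0.20516216  1.90892692  0.05646156  1.00289926
 -0.95906373] [ 0.46926413 -0.22677568  0.40506433] [2.63176421e-04 9.85960744e-01 1.66976870e-01 2.60066376e-04]
```

```bash
python3 - <<'E'
from h import *
# brace yaw/centre from top view, depth based
z=np.load("top0.npz");d=z["d"];m=bot.camera_model("top")
v,u=np.mgrid[0:420,0:560]; k=d>0
W=world(np.c_[u[k],v[k]],d[k],m)
def sel(x,y,r,a,b):
    s=(abs(W[:,0]-x)<r)&(abs(W[:,1]-y)<r)&(W[:,2]>a)&(W[:,2]<b)
    P=W[s][:,:2]; (c,w,a)=cv2.minAreaRect((P*1000).astype(np.float32)); print(len(P),np.round(c,1),np.round(w,1),round(a,1),P.mean(0).round(4))
sel(.503,.204,.09,.022,.04)
sel(.545,-.09,.06,.05,.066)
sel(.545,-.09,.06,.08,.1)
E
```

```text
1291 [504.6 204. ] [114.5 111.5] 24.9 [0.5039 0.2042]
157 [549.4 -92.8] [62.  61.6] 39.8 [ 0.5394 -0.0889]
457 [549.8 -93.8] [56.1 57.3] 89.4 [ 0.5493 -0.0932]
```

```bash
python3 -m pendant '[[0.085,0.030,-0.0248,0,0],[0.085,0.030,-0.0248,0,0],[0.085,0.030,-0.0248,0,0],[0.085,0.030,-0.0248,0,0],[0.085,0,0,0.015,-6.9],[0.085,0,0,0.015,-6.9],[0.085,0,0,0.015,-6.8],[0.085,0,0,0,0],[0.085,0,0,0,0]]'; cat > jarw.py <<'E'
from h import *
import sys
o=bot.get_obs(); p,d,m=look("wrist"); cv2.imwrite(f"pics/{sys.argv[1]}.png",p)
x,y=float(sys.argv[2]),float(sys.argv[3])
v,u=np.mgrid[0:420,0:560]; k=d>0
W=world(np.c_[u[k],v[k]],d[k],m)
for (a,b,r) in [tuple(map(float,s.split(","))) for s in sys.argv[4:]]:
    s=(abs(W[:,0]-x)<r)&(abs(W[:,1]-y)<r)&(W[:,2]>a)&(W[:,2]<b)
    P=W[s]
    if len(P)<10: print(a,b,"none");continue
    c,w,an=cv2.minAreaRect((P[:,:2]*1000).astype(np.float32)); print(a,b,len(P),np.round(c,1),np.round(w,1),round(an,1),"z",np.median(P[:,2]).round(4),"min/max",(P.min(0)*1e3).round(),(P.max(0)*1e3).round())
print(bot.pinpoint("cap_mark","wrist")[:2],bot.pinpoint("cap","wrist")[:2])
w,X,Y,Z=o["tool_rot"]; print(o["t"],o["q"][6],np.round(o["eef_pos"],4),"toolx",np.degrees(2*np.arctan2(Y,X)).round(2))
E
python3 jarw.py w1 .5495 -.0933 .05,.063,.06 .08,.1,.06
```

```text
t: 2.15
eef_pos: [0.5491, -0.0955, 0.3593]
tool_rot: [-0.0, 0.941, 0.339, -0.001]
contact_force: [0.5, -0.4, 0.5]
gripper_width: 1.0
grasp_force: 0.0
0.05 0.063 943 [550.3 -95.1] [61.4 62. ] 39.7 z 0.0605 min/max [ 509. -137.   50.] [592. -53.  63.]
0.08 0.1 3891 [550.7 -95. ] [57.  57.9] 42.6 z 0.0881 min/max [ 522. -124.   80.] [580. -66.  91.]
[{'at': [171.8, 126.9], 'score': 0.96}, {'at': [306.0, 213.7], 'score': 0.65}] [{'at': [281.1, 206.1], 'score': 0.95}]
2.15 -0.9482501478919607 [ 0.5491 -0.0955  0.3593] toolx 39.62
```

View pics/w1.png

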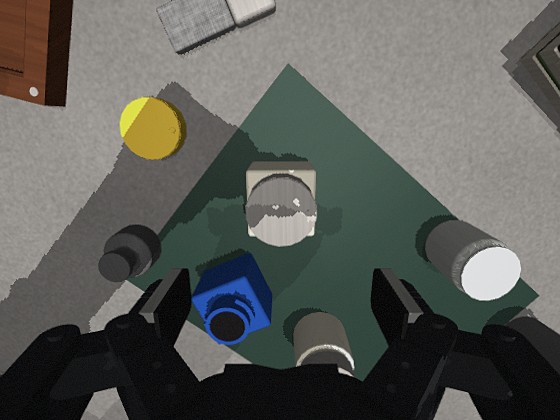

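Wrist view: jar is centred at pixel (281,205), square to the tool, and the blue jar is clear of the finger lines. Descend and grip the body.

```bash
python3 -m pendant '[[0.085,0.0015,0.0005,0.03,0],[0.085,0,0,0.03,0],[0.085,0,0,0.03,0],[0.085,0,0,0.03,0],[0.085,0,0,0.03,0],[0.085,0,0,0.0093,0],[0.085,0,0,0,0],[0.05,0,0,0,0],[0.05,0,0,0,0],[0.05,0,0,0,0],[0.05,0,0,0,0],[0.05,0,0,0,0]]' 50;  python3 -m pendant '[[0.05,0,0,0,0],[0.05,0,0,0,0],[0.05,0,0,0,0],[0.05,0,0,0,0],[0.05,0,0,-0.03,0],[0.05,0,0,-0.03,0],[0.05,0,0,-0.03,0],[0.05,0,0,-0.02,0]]' 50; python3 -c "
from h import *
o=bot.get_obs();print(o['grasp_force'],o['gripper_width']*85.4)"
```

```text
t: 3.3
eef_pos: [0.5518, -0.0946, 0.2028]
tool_rot: [0.001, 0.94, 0.341, 0.002]
contact_force: [-1.5, 1.0, 8.3]
gripper_width: 0.716
grasp_force: 56.5
t: 3.97
eef_pos: [0.5511, -0.0948, 0.3139]
tool_rot: [0.001, 0.94, 0.341, 0.002]
contact_force: [0.8, 0.1, -4.1]
gripper_width: 0.715
grasp_force: 58.1
58.06728780269623 61.028422029844876
```

```bash
python3 -m pendant '[[0.05,0,0,0,5],[0.05,0,0,0,5],[0.05,0,0,0,5],[0.05,0,-0.036,0,0],[0.05,0,-0.036,0,0],[0.05,0,-0.036,0,0],[0.05,0,-0.036,0,0],[0.05,0,-0.036,0,0],[0.05,0,-0.036,0,0],[0.05,0,-0.036,0,0],[0.05,0,-0.038,0,0],[0.05,0,0,0,0]]'; python3 -m pendant '[[0.05,0,0,0,0],[0.05,0,0,0,0]]'; python3 jarw.py w2 .5045 .204 .022,.04,.085 .002,.015,.045
```

```text
t: 4.97
eef_pos: [0.4255, 0.1753, 0.3116]
tool_rot: [-0.002, 0.975, 0.22, 0.001]
contact_force: [0.1, 0.6, -4.8]
gripper_width: 0.717
grasp_force: 57.9
t: 5.13
eef_pos: [0.4289, 0.1681, 0.3109]
tool_rot: [0.0, 0.977, 0.215, 0.0]
contact_force: [0.5, -0.3, -4.4]
gripper_width: 0.718
grasp_force: 57.9
0.022 0.04 15430 [504.9 202.2] [112.7 113. ] 25.0 z 0.0309 min/max [431. 128.  22.] [579. 276.  34.]
0.002 0.015 7000 [505.  202.2] [67.1 66.8] 24.9 z 0.009 min/max [461. 159.   6.] [549. 246.  15.]
[{'at': [344.6, 359.7], 'score': 0.83}, {'at': [484.7, 169.5], 'score': 0.57}] [{'at': [445.8, 169.9], 'score': 0.63}, {'at': [280.6, 317.4], 'score': 0.57}]
5.1333 -1.7986184261703955 [0.4289 0.1681 0.3109] toolx 24.86
```

View pics/w2.png

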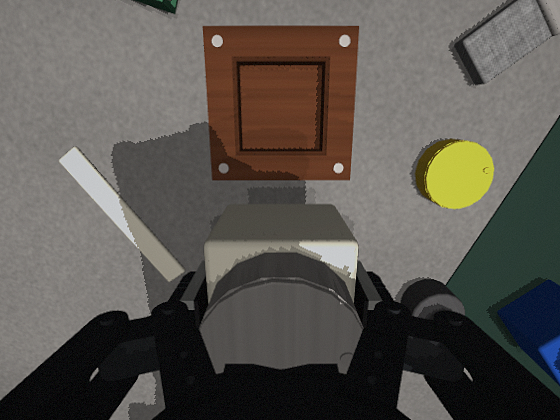

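Wrist view: pocket is centred at pixel (281,107), square with the tool. The jar is held upright at (280,280), pip at about (345,360). Move over the pocket and check the held jar's offset.

```bash
python3 -m pendant '[[0.05,0.028,0.0004,0,0],[0.05,0.028,0.0004,0,0],[0.05,0.0274,0.0003,0,0],[0.05,0,0,0.025,0],[0.05,0,0,0.025,0],[0.05,0,0,0,0],[0.05,0,0,0,0],[0.05,0,0,0,0]]'; python3 jarw.py w3 .505 .2022 .11,.122,.05 .14,.155,.05 .022,.04,.085; python3 - <<'E'
from h import *
p,d,m=look("top"); v,u=np.mgrid[0:420,0:560]; k=d>0
W=world(np.c_[u[k],v[k]],d[k],m); s=(abs(W[:,:2]-[.505,.2022]).max(1)<.09)
print(np.histogram(W[s][:,2],bins=np.arange(0,.4,.02))[0])
E
```

```text
t: 5.95
eef_pos: [0.5056, 0.202, 0.2612]
tool_rot: [-0.0, 0.977, 0.215, 0.0]
contact_force: [-0.1, 0.5, -3.3]
gripper_width: 0.72
grasp_force: 57.7
0.11 0.122 5792 [520.1 207.4] [29.8 88.7] 24.7 z 0.1187 min/max [493. 163. 110.] [545. 244. 122.]
0.14 0.155 20561 [514.1 205.2] [ 38.8 120.1] 27.1 z 0.1467 min/max [473. 152. 140.] [543. 252. 155.]
0.022 0.04 8973 [520.6 209.5] [ 77.2 113.1] 24.9 z 0.0309 min/max [462. 143.  22.] [579. 276.  33.]
[{'at': [346.1, 358.3], 'score': 0.91}, {'at': [504.1, 289.7], 'score': 0.56}] [{'at': [283.7, 320.0], 'score': 0.65}, {'at': [461.0, 280.8], 'score': 0.59}]
5.95 -1.8470235786595957 [0.5056 0.202  0.2612] toolx 24.77
[396 297   0   8  10  16   8  44  23 111  30   4   0   0   0   0   0   0
   0]
```

```bash
python3 - <<'E'
from h import *
p,d,m=look("wrist"); v,u=np.mgrid[0:420,0:560]; k=d>0
W=world(np.c_[u[k],v[k]],d[k],m); a=np.radians(24.9)
e=(W[:,:2]-[.505,.2022])@np.array([[np.cos(a),np.sin(a)],[np.sin(a),-np.cos(a)]])
for lo,hi,l in((.022,.034,80),(.117,.1205,40),(.07,.11,40),(.145,.148,32)):
    s=(W[:,2]>lo)&(W[:,2]<hi)&(abs(e).max(1)<l); E=e[s]*1e3
    print(lo,s.sum(),np.percentile(E,[.5,99.5],axis=0).round(1).tolist())
E
```

```text
0.022 30107 [[-167.8, -167.4], [142.5, 173.9]]
0.117 4011 [[3.6, -41.0], [30.7, 43.5]]
0.07 3530 [[7.8, -42.2], [31.0, 43.8]]
0.145 13262 [[-7.0, -57.9], [28.0, 58.9]]
```

Offset under 1 mm; insert.

```bash
python3 -m pendant '[[0.05,0,0,0.012,0],[0.05,0,0,0.008,0],[0.05,0,0,0.006,0],[0.05,0,0,0.006,0],[0.05,0,0,0.006,0],[0.05,0,0,0.006,0],[0.05,0,0,0.004,0],[0.05,0,0,0.002,0],[0.05,0,0,0,0],[0.05,0,0,0,0]]'
```

```text
t: 7.03
eef_pos: [0.5059, 0.2031, 0.2114]
tool_rot: [-0.0, 0.977, 0.215, 0.001]
contact_force: [0.0, -0.0, 9.6]
gripper_width: 0.718
grasp_force: 60.2
```

```bash
python3 -m pendant '[[0.085,0,0,0,0],[0.085,0,0,0,0],[0.085,0,0,0,0],[0.085,0,0,0,0],[0.085,0,0,0,0],[0.085,0,0,-0.04,0],[0.085,0,0,-0.04,0],[0.085,-0.03,0,-0.03,0],[0.085,-0.03,0,0,0],[0.085,0,0,0,0],[0.085,0,0,0,0],[0.085,0,0,0,0]]'; python3 jarw.py w4 .505 .2022 .055,.073,.05 .08,.11,.05 .022,.04,.085
```

```text
t: 8.03
eef_pos: [0.4514, 0.1775, 0.3198]
tool_rot: [-0.0, 0.977, 0.215, 0.0]
contact_force: [0.8, 0.6, 0.2]
gripper_width: 0.994
grasp_force: 0.0
0.055 0.073 1187 [503.2 200.9] [61.7 62.2] 24.8 z 0.0685 min/max [463. 161.  65.] [543. 241.  71.]
0.08 0.11 7056 [502.9 200.9] [57.5 58.4] 48.0 z 0.0962 min/max [474. 171.  92.] [532. 230.  99.]
0.022 0.04 11174 [505.1 202.3] [112.1 113.1] 24.8 z 0.0309 min/max [431. 129.  22.] [579. 276.  34.]
[{'at': [313.2, 150.1], 'score': 0.77}, {'at': [474.2, 195.5], 'score': 0.68}] [{'at': [440.7, 198.4], 'score': 0.7}, {'at': [282.7, 147.2], 'score': 0.58}]
8.0333 -1.797019408322212 [0.4514 0.1775 0.3198] toolx 24.83
```

View pics/w4.png

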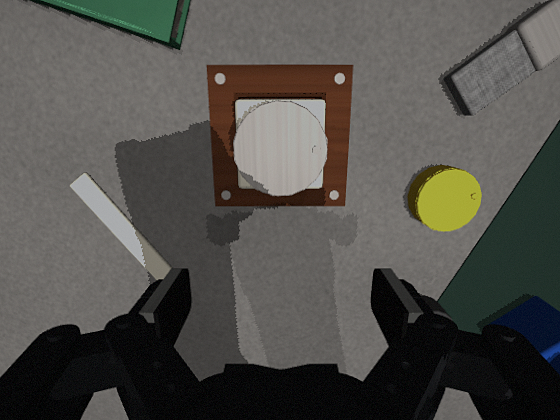

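Wrist view: jar is sunk in the pocket with cap centre (281,148), pip at (313,150). Body top is at 68.5 mm and cap top at 96 mm, so it's seated. Now grip the cap.

```bash
python3 -m pendant '[[0.085,0.028,0,0,0],[0.085,0.0287,0.0004,0,0],[0.085,0,0,0.03,0],[0.085,0,0,0.03,0],[0.085,0,0,0.0198,0],[0.085,0,0,0,0],[0.045,0,0,0,0],[0.045,0,0,0,0],[0.045,0,0,0,0],[0.045,0,0,0,0],[0.045,0,0,0,0],[0.045,0,0,0,0]]' 55; python3 -m pendant '[[0.045,0,0,0,0],[0.045,0,0,0,0]]'
```

```text
t: 9.18
eef_pos: [0.5033, 0.2017, 0.2415]
tool_rot: [-0.001, 0.977, 0.215, 0.002]
contact_force: [0.2, 2.1, 6.5]
gripper_width: 0.664
grasp_force: 59.7
t: 9.35
eef_pos: [0.5034, 0.2017, 0.2415]
tool_rot: [-0.0, 0.977, 0.215, 0.001]
contact_force: [-1.6, 2.0, 7.5]
gripper_width: 0.666
grasp_force: 59.8
```

```bash
python3 -m pendant '[[0.045,0,0,0,-4],[0.045,0,0,0,-4],[0.045,0,0,0,-4],[0.045,0,0,0,-4],[0.045,0,0,0,-4],[0.045,0,0,0,-4],[0.045,0,0,0,-4],[0.045,0,0,0,-4],[0.045,0,0,0,-4],[0.045,0,0,0,-4],[0.045,0,0,0,0],[0.045,0,0,0,0]]' 58; python3 -c "
from h import *
o=bot.get_obs();print(o['torque'],o['q'][6])
p,d,m=look('wrist');cv2.imwrite('pics/w5.png',p);print(bot.pinpoint('cap_mark','wrist')[:2])"
```

```text
t: 10.35
eef_pos: [0.5035, 0.2013, 0.2415]
tool_rot: [0.0, 0.844, 0.536, 0.001]
contact_force: [0.1, 1.3, 7.7]
gripper_width: 0.666
grasp_force: 60.8
[0.08990473 0.03134502 0.1833179 ] -1.2780939000944207
[{'at': [404.1, 409.7], 'score': 0.94}, {'at': [330.7, 305.0], 'score': 0.69}]
```

View pics/w5.png

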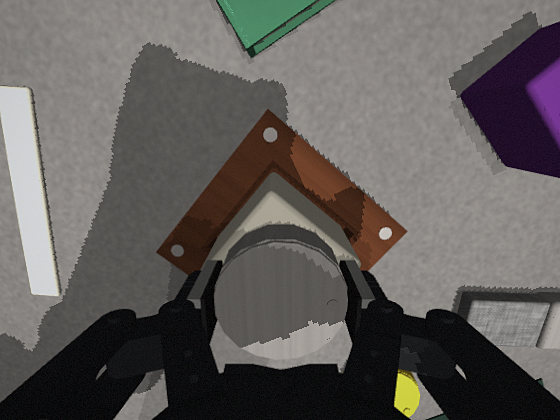

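The pip at (332,302) stayed at the tool's +y side, so the cap turned with the fingers and the jar stayed in the brace. Continue.

```bash
python3 -m pendant '[[0.045,0,0,0,-4],[0.045,0,0,0,-4],[0.045,0,0,0,-4],[0.045,0,0,0,-4],[0.045,0,0,0,-4],[0.045,0,0,0,-4],[0.045,0,0,0,-4],[0.045,0,0,0,-4],[0.045,0,0,0,-4],[0.045,0,0,0,-4],[0.045,0,0,0,-4],[0.045,0,0,0,-3]]'; python3 -m pendant '[[0.045,0,0,0,0],[0.045,0,0,0,0],[0.045,0,0,0,0]]'; python3 -c "
from h import *
o=bot.get_obs();print(o['torque'],o['q'][6])
p,d,m=look('wrist');cv2.imwrite('pics/w6.png',p);print(bot.pinpoint('cap_mark','wrist')[:2])"
```

```text
t: 11.45
eef_pos: [0.5034, 0.2023, 0.2426]
tool_rot: [0.001, 0.559, 0.829, 0.002]
contact_force: [-4.2, 0.7, 17.8]
gripper_width: 0.668
grasp_force: 62.0
t: 11.7
eef_pos: [0.5034, 0.2023, 0.2426]
tool_rot: [0.001, 0.56, 0.829, 0.002]
contact_force: [-4.0, 1.1, 18.2]
gripper_width: 0.665
grasp_force: 62.0
[0.08879356 0.84773432 0.15870712] -0.5822717654711556
[{'at': [332.4, 304.9], 'score': 0.8}]
```

View pics/w6.png

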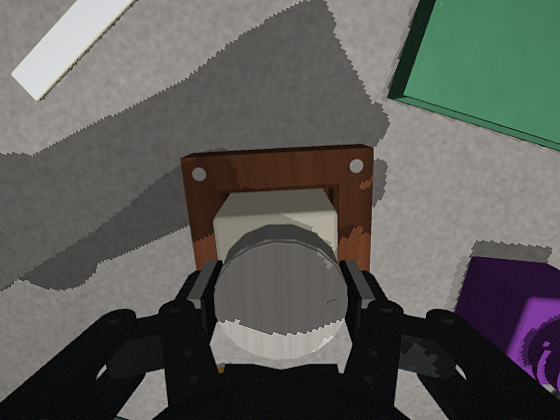

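The pip is still at the tool's +y, about 87° of turn, and the seal pushes up with about 18 N, so the lugs are clear. Lift straight up.

```bash
python3 -m pendant '[[0.045,0,0,-0.002,0],[0.045,0,0,-0.002,0],[0.045,0,0,-0.003,0],[0.045,0,0,-0.004,0],[0.045,0,0,-0.005,0],[0.045,0,0,-0.006,0],[0.045,0,0,-0.006,0],[0.045,0,0,-0.006,0],[0.045,0,0,-0.002,0],[0.045,0,0,0,0],[0.045,0,0,0,0],[0.045,0,0,0,0]]'; python3 - <<'E'
from h import *
p,d,m=look("wrist"); cv2.imwrite("pics/w7.png",p)
v,u=np.mgrid[0:420,0:560]; k=d>0
W=world(np.c_[u[k],v[k]],d[k],m); s=abs(W[:,:2]-[.503,.201]).max(1)<.04
h,b=np.histogram(W[s][:,2],bins=np.arange(0,.2,.004))
print([(round(x,3),int(n)) for x,n in zip(b,h) if n>100])
E
```

```text
t: 12.8
eef_pos: [0.5027, 0.2008, 0.2758]
tool_rot: [-0.0, 0.56, 0.828, -0.0]
contact_force: [-0.0, -1.4, -0.1]
gripper_width: 0.665
grasp_force: 61.9
[(np.float64(0.024), 109), (np.float64(0.028), 2163), (np.float64(0.032), 198), (np.float64(0.036), 102), (np.float64(0.044), 114), (np.float64(0.048), 123), (np.float64(0.052), 118), (np.float64(0.056), 144), (np.float64(0.06), 130), (np.float64(0.064), 684), (np.float64(0.068), 2435), (np.float64(0.076), 122), (np.float64(0.08), 423), (np.float64(0.108), 253), (np.float64(0.112), 444), (np.float64(0.116), 527), (np.float64(0.12), 588), (np.float64(0.124), 754), (np.float64(0.128), 13031), (np.float64(0.132), 513), (np.float64(0.136), 521), (np.float64(0.14), 437), (np.float64(0.144), 686), (np.float64(0.148), 276), (np.float64(0.152), 621), (np.float64(0.156), 724), (np.float64(0.16), 1349), (np.float64(0.164), 277), (np.float64(0.168), 180), (np.float64(0.172), 802), (np.float64(0.176), 1962), (np.float64(0.18), 2427), (np.float64(0.184), 2998), (np.float64(0.188), 2983), (np.float64(0.192), 2188)]
```

View pics/w7.png

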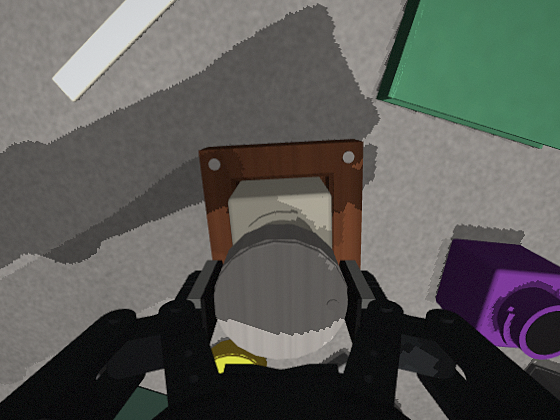

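Jar top is still at about 68 mm with the neck visible at (275,215). The cap is level in the fingers, top at 130 mm, so about 18 mm above the rim.

```bash
python3 -c "
from station import bot
print(bot.hand_in())"
```

```text
the job is handed in; nothing more can be done
None
```

The job is handed in: the jar is fully down in the brace, its cap turned about 87° and lifted off, held level about 18 mm above the open mouth; the hand-in returned no verdict.

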